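# Register a slate plaque under the stencil frame

## Robot

A 7-joint arm with a two-finger parallel gripper is mounted at the origin on the work surface. World frame = base frame: x ahead of the robot, y to its left, z up, the work surface at z = 0. Lengths are in m, angles in rad, forces in N, time in s.
With the tool pointing down it reaches from about 0.4 to 0.875 m from the base axis. Payload 19.3 kg.
Tool frame: the origin (TCP) lies at the very end of the fingers, on their centre line; the grasp point (between the pads) lies 19 mm behind it; z points along the fingers, y is the line along which they close (so a half turn about z gives the same grasp; the last joint's range is limited). The gripper opens to 85 mm and grips with 20 to 120 N. Pads are 22 mm wide; open, the fingers measure 114 mm over their backs; the gripper's body (76 mm by 85 mm) begins 54 mm behind the grasp point. The pads swing forward as they close: fully open they stand 13 mm farther back than shut.
Start: joints at [1.126, 0.521, -0.036, 1.599, 0.021, 1.021, -0.113], TCP at [0.229, -0.582, 0.231] pointing down, gripper open.
Joint ranges: [-2.91, 2.91], [-0.3, 2.13], [-1.5, 1.42], [0.17, 2.43], [-1.26, 4.41], [0.16, 1.93], [-2.52, 2.52]. Speed limits (rad/s): [1.89, 1.89, 2.39, 2.39, 3.01, 3.01, 3.01].

## Interface

Orientations are given as [roll, pitch, yaw] about the fixed x, y, z axes, in that order (R = Rz(yaw) Ry(pitch) Rx(roll)).
In Python, from workcell import monitor, optics, job_done gives the robot as it stands.
- The arm moves only by the shell command python3 -m handwheel 'ROWS' [FORCE]. ROWS is JSON, a list of rows, each an object of numbers: "dx", "dy", "dz": the shift along the tool's x, y, z in cm; "wx", "wy", "wz": the turn, a rotation vector about the tool's x, y, z in rad; "claw": the opening in per cent of the stroke, from 0 (shut) to 100 (fully open). A call has 1 to 8 rows; each row shifts and turns the commanded pose from where the row before left it, along the tool's axes as they then stand; what a row does not reach is not made up. A row lasts 1/8 s, in which the tool goes at most 62.5 mm and 10.7 degrees, less where a joint would pass 70% of its speed; a pose out of reach is approached as far as the arm can. A call with a gripper value outside its range is refused whole. The fingers move at their own pace and stop on an object; FORCE is the grip in N (left out, the last holds). Time passes only in rows, so rows that do not move let the fingers close. It gives the time, the measured TCP pose, the force, the opening and the grip force at its end, in the units of the state.
- monitor.observe(): the state, without advancing time (a new reading comes with each control period).
- optics.grab_frame(name): name is "side" or "top" or "wrist"; returns a dict with "frame" (400x640x3 uint8, blue, green, red), "fovy" (degrees; the focal length in pixels is half the picture's height over the tangent of half this angle, whatever the lens; pixels are square), "cx", "cy" (the principal point, pixels), "R" (3x3) and "t" (3): a world point X has camera coordinates R X + t. Camera axes: x right, y down, z forward; pixel columns grow to the right and rows downward; lengths in m; the calibration is good to about 2 mm. The wrist camera is an equidistant fisheye: a pixel r from the principal point sees the ray r / f radians off the axis. A picture is of the moment at which its call begins. There is no depth.
- job_done(): hands the job in; it is judged then, once.
Trained networks look in the newest picture that a camera, given by its name, has taken for a name from the list of things; names that differ only in an ending like _2 or _b are one class to them, and where a whole thing is asked for, a point or a joint stands for the part that bears it (a point fixed in the world has none). Each returns a list of dicts, best first, with "p" (0 to 1); they miss things now and then, are a little off and sometimes report something else, mostly with a low value. They report only what shows in the picture. A call takes as long as a camera call. They do not tell look-alikes from the thing itself.
- optics.masks_of(name, camera): "region" (400x640 bool, what is visible of it) and "rect" ([left, top, width, height] in pixels, round what is visible of it).
The state is a dict: "clock": time; "qpos": joint angles; "qd": joint speeds; "joint_efforts": joint torques, N m; "position": TCP position; "tool_rot": TCP orientation; "force": force on the tool from outside, world axes, zero at the start; "moment": the same for the moment, N m; "grip_width": finger opening in m; "finger_force": force on a finger pad.
Only numpy, scipy, OpenCV 4.12 (cv2) and the standard library are available. Lean on these libraries where they do the work, as an engineer would, in place of code of your own. Each camera call takes 0.05 s, during which the arm holds its last target. There are 200 camera calls.

## Task

On the basement sign-painting bench, slide the slate plaque across the bench to its place under the raised stencil frame, until a long edge lies flush against the long yellow stop bar and its near short edge is up against the short one. Go by feel: the plaque is hand-cut, and the bars are only held by magnets and must not be shoved off their setting. Then lower the frame gently (it has a red handle) until it is fully down over the plaque, let go, and leave the other things on the bench where they are.

Things in the scene. Friction and masses are not known exactly. Their poses are not given: they have to be found in the camera images.
- plaque_mid (a point): Centre (half-way up) of the slate plaque: dark grey flat slab about 200 mm long (its x), 130 mm wide (its y), 9 mm thick, about 0.7 kg, flat on the bench left of the rig. Hand-cut: true length and width may each be up to 4 mm more or less. Too wide to grasp; sliding it takes 2.5 to 6 N. Opposite edges are alike: either long and either short edge may go to the stops.
- hinge (a point): Middle of the stencil frame's hinge line, 22 mm above the bench. Its axes are the rig's: x along the hinge line, away from the robot; y level, from the hinge across the printing place towards where the plaque lies at the start; z up. Blue hinge clamps stand on this line at x = -95 and 95 mm, with feet that reach 61 mm to -y.
- frame (a joint): Angle of the stencil frame about the hinge line, rad: 0 = fully down (level, hard stop, underside 11 mm above the bench), about 1.5 = standing up. Stiff, spring-balanced hinge: it stays where it is left; up to 5 N at the handle move it. The frame is aluminium, 300 mm along the hinge, 20 mm thick, from 30 to 250 mm off the hinge line, with a rigid amber stencil sheet at its underside.
- handle (a point): Centre of the frame's red handle: a round bar, 14 mm in diameter, 140 mm long, parallel to the hinge line. It turns with the frame; fully down it lies 295 mm from the hinge line (rig's +y), 10 mm above it (32 mm above the bench); frame up, about 0.31 m above the bench. 38 mm are free between frame edge and bar; two arms hold it at 60 mm either side of its middle.
- front_face (a point): Long yellow magnetic stop bar (170 by 20 mm, 7 mm high): a point on its contact face, 3.5 mm up, 70 mm from its -x end and 100 mm from its +x end. Axes as the rig's; the face runs along x and looks to +y. A long plaque edge must lie flush on it. Its magnets slip along y when pushed with more than about 16 N.
- side_face (a point): Short yellow magnetic stop bar (90 by 20 mm, 7 mm high): middle of its contact face, 3.5 mm up. Axes as the rig's; the face runs along y and looks to +x (away from the robot); the bar is on the robot's side of the printing place. The plaque's near short edge must touch it. It slips along x when pushed with more than about 16 N. The settings of both bars differ by some millimetres from start to start.
- paint_jar: Glass paint jar with white lid, 60 mm across, 75 mm high; origin under its centre. Leave alone.
- paint_tin: Paint tin, 68 mm across, 85 mm high; origin under its centre. Leave alone.
- tape_roll: Roll of blue tape, 100 mm across, 24 mm high, lying flat; origin under its centre. Leave alone.
- foam_roller: Foam paint roller with orange handle, lying along its x, 200 mm long, 36 mm high; origin near its middle. Leave alone.
- scraper: Scraper lying along its x, 200 mm long; origin under its middle. Leave alone.
- screwdriver: Screwdriver lying along its x, 190 mm long; origin under its middle. Leave alone.
Mind the look-alikes: they are no part of the job. Of the things that look like the part that bears plaque_mid, the larger one is meant.

How it is judged:
On the way, in this order (a step that is already met when the one before it is completed fails the run):
1. with the frame still raised, the plaque lies flat, flush against the long stop bar and up against the short one (y of plaque_mid in the frame of front_face between 0.064 and 0.068 m and x of plaque_mid in the frame of side_face between 0.0995 and 0.1035 m and angle between the x axis of plaque_mid and the x axis of front_face, either way round below 0.015 rad and angle between plaque_mid's own z axis and vertical below 0.03 rad and height (world z) of plaque_mid below 0.008 m and value of joint frame above 1 rad), for 0.2 s.
2. the stencil frame is lowered (value of joint frame below 0.04 rad), for 0.2 s.
At the end, for the whole second after the job is handed in: The plaque lies flat with a long edge within 1.5 mm of the long stop bar and parallel to it within 0.015 rad, and a short edge within 1.5 mm of the short stop bar; the frame is fully down (below 0.04 rad) and everything is at rest (y of plaque_mid in the frame of front_face between 0.064 and 0.068 m and x of plaque_mid in the frame of side_face between 0.0995 and 0.1035 m and angle between the x axis of plaque_mid and the x axis of front_face, either way round below 0.015 rad and angle between plaque_mid's own z axis and vertical below 0.03 rad and height (world z) of plaque_mid below 0.008 m and value of joint frame below 0.04 rad and linear speed of plaque below 0.01 m/s); the robot touches nothing.
It fails at once if a stop bar pushed more than 1.5 mm off its setting (distance of any of front_face, side_face from where it was at the start of the episode above 0.0015 m).
It fails at once if the frame slammed down (faster than 1.5 rad/s) (velocity of joint frame below -1.5 rad/s).
It fails at once if another thing on the bench moved by more than 20 mm (distance of any of paint_jar, paint_tin, tape_roll, foam_roller, scraper, screwdriver from where it was at the start of the episode above 0.02 m).
It also fails if it takes over 70 s, if anything falls off the work surface, if the arm or the gripper's body presses on something with over 40 N, if the wrist force passes 120 N, or if a joint passes its speed limit or range.

## Working session

There is one attempt and no reset: what is moved stays moved. The work goes in short steps, Python scripts to look and compute and a shell command to move; the robot and the scene stay as the last step left them, time stands still between calls to the robot, and variables do not carry over. Pictures are saved under pics/ and viewed, at most 10 in all, crops included, and the job is handed in when it is done.

```bash
mkdir -p pics
cat > h.py <<'E'
import numpy as np, cv2
from workcell import monitor, optics, job_done
def ray(g,u,v):
    f=200/np.tan(np.radians(g['fovy'])/2)
    R=np.array(g['R']);t=np.array(g['t'])
    d=np.array([(u-g['cx'])/f,(v-g['cy'])/f,1.])
    return -R.T@t, R.T@d
def atz(g,u,v,z):
    o,d=ray(g,u,v); return o+d*(z-o[2])/d[2]
E
python3 - <<'E'
from h import *
s=monitor.observe(); print({k:np.round(v,3).tolist() for k,v in s.items()})
for c in ['top','side']:
    g=optics.grab_frame(c); cv2.imwrite(f'pics/{c}0.png',g['frame']); print(c,g['fovy'],g['cx'],g['cy'],np.round(g['R'],3).tolist(),np.round(g['t'],3))
    for n in ['plaque_mid','frame','front_face','side_face','handle']:
        try:
            for m in optics.masks_of(n,c)[:3]:
                ys,xs=np.nonzero(m['region']); 
                r=cv2.minAreaRect(np.c_[xs,ys].astype(np.float32)); print(n,round(m['p'],2),m['rect'],np.round(r[0],1),np.round(r[1],1),round(r[2],1))
        except Exception as e: print(n,e)
E
```

```text
{'clock': 0.0, 'qpos': [1.126, 0.522, -0.036, 1.6, 0.021, 1.021, -0.113], 'qd': [0.003, -0.0, 0.003, -0.001, -0.001, -0.0, 0.001], 'joint_efforts': [-0.001, -92.712, 1.979, -36.993, 0.018, 0.008, 0.0], 'position': [0.229, -0.581, 0.231], 'tool_rot': [-3.141, 0.0, 0.375], 'force': [-0.512, -0.236, 1.214], 'moment': [-0.022, -0.029, -0.009], 'finger_force': 0.0, 'grip_width': 0.085}
top 44.026654839980864 318.46424330548206 200.27986508499148 [[0.025, -1.0, -0.015], [-0.989, -0.022, -0.147], [0.147, 0.019, -0.989]] [0.017 0.402 1.672]
plaque_mid 0.74 [255.6, 136.9, 45.9, 64.6] [276.5 167.9] [57.1 37.6] 83.9
plaque_mid 0.69 [208.3, 251.0, 50.4, 30.8] [230.9 267.2] [43.7 29.6] 14.0
frame 0.69 [378.6, 102.7, 21.6, 105.7] [391.1 153.8] [104.1  17.2] 84.5
front_face 0.54 [362.4, 141.6, 6.7, 49.3] [365.5 165. ] [46.4  7.1] 86.5
side_face 0.63 [337.5, 198.7, 22.1, 9.0] [347.5 202.4] [ 3.9 23.2] 85.6
side_face 0.18 [176.2, 166.9, 23.4, 22.6] [186.  176.5] [21.9 17.7] 45.0
handle 0.63 [381.0, 101.6, 20.1, 106.5] [391.3 153.8] [104.3  16.8] 85.6
side 51.749744078243566 315.57903753729175 199.20999750580873 [[-0.94, -0.34, -0.017], [-0.192, 0.57, -0.799], [0.282, -0.748, -0.602]] [0.376 0.128 1.006]
plaque_mid 0.67 [194.6, 226.2, 97.9, 51.3] [242.9 250.8] [92.5 43.4] 7.2
plaque_mid 0.58 [327.8, 302.7, 79.2, 83.0] [367.7 339.6] [53.2 68. ] 27.1
plaque_mid 0.57 [315.2, 190.0, 17.0, 20.5] [323.3 201.6] [ 8.  22.2] 22.6
frame 0.94 [243.9, 68.6, 106.8, 102.0] [295.5 118.5] [ 99. 105.] 90.0
front_face 0.68 [260.3, 174.6, 55.1, 10.2] [288.  180.9] [52.6  6.1] 7.4
side_face 0.66 [312.4, 188.6, 19.1, 24.2] [323.2 201.8] [ 7.3 22.6] 23.6
handle 0.87 [240.3, 69.5, 107.3, 98.3] [294.7 118.1] [105.1  96. ] 1.7
```

View pics/top0.png

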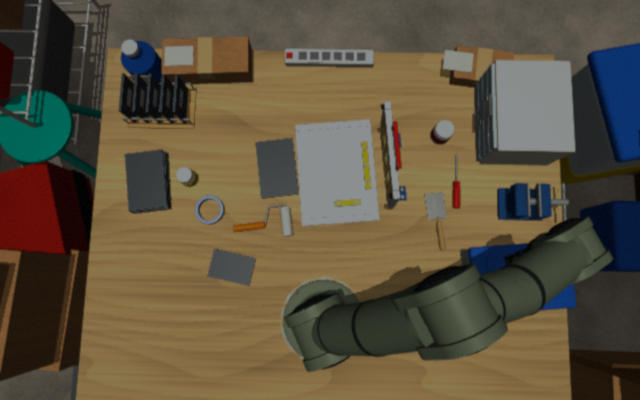

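View pics/side0.png

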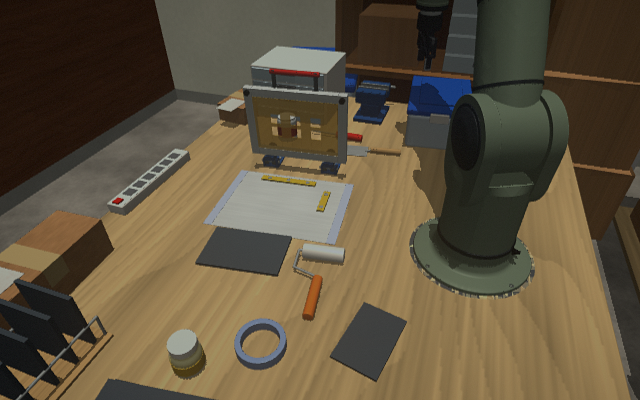

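Run:
```python
from h import *
def rep(c,n,z,i=0):
    g=G[c]; ms=optics.masks_of(n,c)
    m=ms[i]['region'].astype(np.uint8)
    cs,_=cv2.findContours(m,cv2.RETR_EXTERNAL,cv2.CHAIN_APPROX_NONE)
    p=max(cs,key=cv2.contourArea)[:,0]
    P=np.array([atz(g,u,v,z)[:2] for u,v in p])*1000
    r=cv2.minAreaRect(P.astype(np.float32)); print(c,n,np.round(r[0],1),np.round(r[1],1),round(r[2],2))
G={}
for c in ['top','side']:
    G[c]=optics.grab_frame(c)
    rep(c,'plaque_mid',.009); rep(c,'front_face',.007); rep(c,'side_face',.007)
    for n in ['paint_jar','paint_tin','tape_roll','foam_roller']:
        try: rep(c,n,.02)
        except Exception as e: print(n,e)
g=G['side']
# handle: red pixels
im=g['frame'].astype(int); red=(im[...,2]>110)&(im[...,1]<70)&(im[...,0]<70); red[:, :240]=0; red[110:]=0; red[:,350:]=0
ys,xs=np.nonzero(red); print('red',xs.min(),xs.max(),ys.min(),ys.max(),xs.mean(),ys.mean()); print(atz(g,xs.mean(),ys.mean(),.31), atz(g,xs.min(),ys[xs==xs.min()].mean(),.31),atz(g,xs.max(),ys[xs==xs.max()].mean(),.31))
```

```text
top plaque_mid [168.4 318.6] [149.3  99.5] 78.9
top front_face [ 536.8 -136.5] [170.   25.3] 5.15
top side_face [399.7 -72.5] [17.6 76.6] 1.3
top paint_jar [475.6 493. ] [79.  62.5] 64.78
top paint_tin [ 656.1 -401.8] [69.6 92.8] 46.14
top tape_roll [360.6 402.3] [98.7 99.8] 9.53
top foam_roller [330.5 217.4] [110.8 203.5] 1.36
side plaque_mid [170.8 322.5] [154.   99.6] 79.16
side front_face [ 533.1 -132.8] [169.7  36.2] 5.65
side side_face [402.2 -68.7] [20.5 93.4] 4.5
side paint_jar [489.3 474.6] [ 61.8 110.8] 47.22
side paint_tin [ 627.7 -398.7] [18.  61.1] 22.08
side tape_roll [364.2 408.7] [ 98.3 111.1] 39.02
side foam_roller [323.4 223.1] [113.6 221.2] 8.61
red 270 318 69 74 293.9433962264151 71.24528301886792
[ 0.54140721 -0.23009995  0.31      ] [ 0.61289797 -0.22671312  0.31      ] [ 0.47173221 -0.23340941  0.31      ]
```

```bash
python3 -m handwheel '[{"dz":-6},{"dz":-6},{"dz":-6},{"dx":6,"wz":-0.1},{"dx":6,"wz":-0.1},{"dx":6,"wz":-0.1},{"dx":6,"wz":-0.1},{"dx":6,"wz":-0.1}]' && python3 -m handwheel '[{"dx":6,"wz":-0.1},{"dx":6,"wz":-0.1},{"dx":6,"wz":-0.1},{"dx":6,"wz":-0.1},{"dx":6,"wz":-0.1},{"dx":6,"wz":-0.1},{"dx":6,"wz":-0.1},{"dx":3,"wz":-0.05}]'
python3 - <<'E'
from h import *
g=optics.grab_frame('wrist'); cv2.imwrite('pics/w1.png',g['frame']); print(g['fovy'],g['cx'],g['cy'],np.round(g['R'],3).tolist(),-np.array(g['R']).T@g['t'])
g=optics.grab_frame('top')
for m in optics.masks_of('plaque_mid','top'):
    cs,_=cv2.findContours(m['region'].astype(np.uint8),0,1); p=max(cs,key=cv2.contourArea)[:,0]
    P=np.array([atz(g,u,v,.009)[:2] for u,v in p])*1000
    print(m['p'],cv2.minAreaRect(P.astype(np.float32)))
E
```

```text
65.70646984690485 325.9199745277499 197.09853745231354 [[0.367, -0.93, 0.001], [-0.881, -0.347, 0.322], [-0.299, -0.119, -0.947]] [ 0.30576284 -0.5511667   0.37374565]
0.89 ((518.369384765625, 177.40142822265625), (204.36541748046875, 132.21351623535156), 8.195890426635742)
0.85 ((166.92572021484375, 318.3619689941406), (152.6547088623047, 98.97708129882812), 78.56083679199219)schema error: expected keys dx, dy, dz, wx, wy, wz, claw
```

View pics/w1.png

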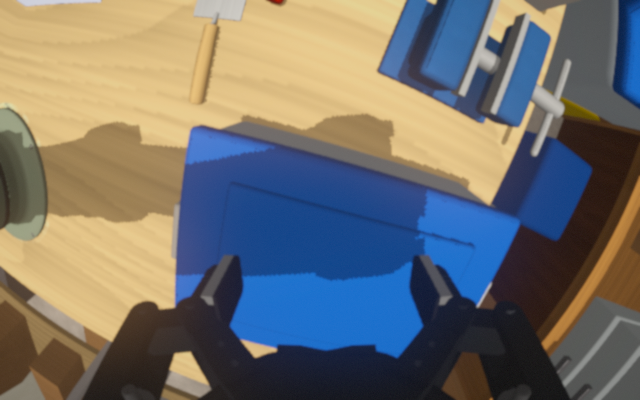

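```bash
python3 -m handwheel '[{"dx":0,"dy":0,"dz":-6,"wx":0,"wy":0,"wz":0,"claw":100},{"dx":0,"dy":0,"dz":-6,"wx":0,"wy":0,"wz":0,"claw":100},{"dx":0,"dy":0,"dz":-6,"wx":0,"wy":0,"wz":0,"claw":100},{"dx":6,"dy":0,"dz":0,"wx":0,"wy":0,"wz":-0.1,"claw":100},{"dx":6,"dy":0,"dz":0,"wx":0,"wy":0,"wz":-0.1,"claw":100},{"dx":6,"dy":0,"dz":0,"wx":0,"wy":0,"wz":-0.1,"claw":100},{"dx":6,"dy":0,"dz":0,"wx":0,"wy":0,"wz":-0.1,"claw":100},{"dx":6,"dy":0,"dz":0,"wx":0,"wy":0,"wz":-0.1,"claw":100}]' && python3 -m handwheel '[{"dx":6,"dy":0,"dz":0,"wx":0,"wy":0,"wz":-0.1,"claw":100},{"dx":6,"dy":0,"dz":0,"wx":0,"wy":0,"wz":-0.1,"claw":100},{"dx":6,"dy":0,"dz":0,"wx":0,"wy":0,"wz":-0.1,"claw":100},{"dx":6,"dy":0,"dz":0,"wx":0,"wy":0,"wz":-0.1,"claw":100},{"dx":6,"dy":0,"dz":0,"wx":0,"wy":0,"wz":-0.1,"claw":100},{"dx":6,"dy":0,"dz":0,"wx":0,"wy":0,"wz":-0.1,"claw":100},{"dx":6,"dy":0,"dz":0,"wx":0,"wy":0,"wz":-0.1,"claw":100},{"dx":0,"dy":0,"dz":0,"wx":0,"wy":0,"wz":0,"claw":100}]'
python3 - <<'E'
from h import *
g=optics.grab_frame('wrist'); cv2.imwrite('pics/w2.png',g['frame']); np.save('w2.npy',g,allow_pickle=True)
print(monitor.observe()['qpos'])
E
```

```text
clock: 2.55
position: [0.4794, -0.4188, 0.4111]
tool_rot: [-3.142, -0.0, 0.878]
force: [-0.0, -0.8, -0.1]
grip_width: 0.0852
finger_force: 0.0
clock: 3.55
position: [0.6369, -0.0349, 0.4114]
tool_rot: [3.142, -0.002, 1.583]
force: [-0.3, -1.1, -0.3]
grip_width: 0.0854
finger_force: 0.0
[ 0.25229355  0.45542394 -0.45559246  1.27682435  0.19571917  1.45257185
 -0.1781391 ]
```

View pics/w2.png

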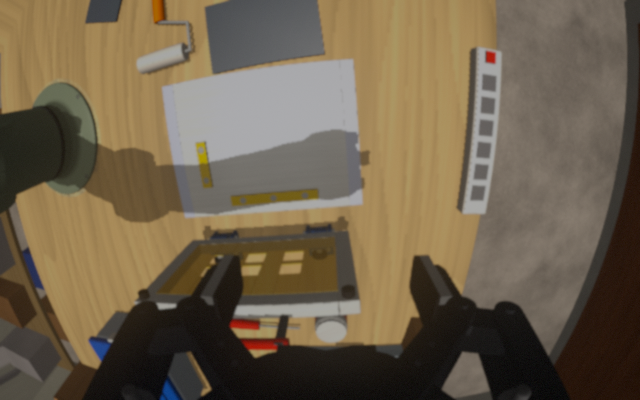

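```bash
cat >> h.py <<'E'
def fray(g,u,v):
    f=200/np.tan(np.radians(g['fovy'])/2)
    R=np.array(g['R']);t=np.array(g['t'])
    a=np.array([u-g['cx'],v-g['cy']]);r=np.hypot(*a)+1e-9;th=r/f
    d=np.array([*(a/r*np.sin(th)),np.cos(th)]); return -R.T@t,R.T@d
def fz(g,u,v,z):
    o,d=fray(g,u,v); return (o+d*(z-o[2])/d[2])[:2]*1000
def frect(g,mask,z):
    cs,_=cv2.findContours(mask.astype(np.uint8),0,1); p=max(cs,key=cv2.contourArea)[:,0]
    return cv2.minAreaRect(np.array([fz(g,u,v,z) for u,v in p]).astype(np.float32))
def yellow(g):
    h=cv2.cvtColor(g['frame'],cv2.COLOR_BGR2HSV).astype(int)
    m=((abs(h[...,0]-26)<6)&(h[...,1]>190)&(h[...,2]>60)).astype(np.uint8)
    return cv2.morphologyEx(m,cv2.MORPH_CLOSE,np.ones((5,5)))
E
python3 - <<'E'
from h import *
g=np.load('w2.npy',allow_pickle=True).item()
m=yellow(g); m[:120]=0;m[215:]=0
n,l,st,_=cv2.connectedComponentsWithStats(m)
for i in range(1,n):
    if st[i,4]>150: r=frect(g,l==i,.0035); print(st[i],np.round(r[0],1),np.round(r[1],1),r[2])
for mm in optics.masks_of('plaque_mid','wrist')[:2]: print(mm['p'],frect(g,mm['region'],.009))
# blue hinge clamps and handle
for mm in optics.masks_of('handle','wrist')[:1]: print('h',mm['rect'])
E
```

```text
[277 192  24   8 152] [ 568.  -136.7] [44.  12.9] 6.206297397613525
[247 195  23   8 154] [ 507.4 -143. ] [44.1 13.8] 6.188918113708496
0.83 ((166.22225952148438, 265.7522888183594), (52.92041015625, 103.6571044921875), 74.90595245361328)
0.68 ((521.6873168945312, 173.392578125), (205.65196228027344, 137.49021911621094), 7.237696647644043)
h [136.1, 225.7, 224.0, 123.4]
```

Run:
```python
from h import *
g=optics.grab_frame('wrist')
for n in ['front_face','side_face']:
  for mm in optics.masks_of(n,'wrist')[:2]: 
    r=frect(g,mm['region'],.0055);print(n,mm['p'],mm['rect'],np.round(r[0],1),np.round(r[1],1),r[2], np.round(cv2.boxPoints(r)).tolist())
for c in ['top','wrist']:
  try:
    g=optics.grab_frame(c)
    for n in ['foam_roller','frame']:
      mm=optics.masks_of(n,c)[0]; print(c,n,mm['rect'],mm['p'])
  except Exception as e: print(e)
```

```text
front_face 0.75 [232.6, 184.0, 86.8, 20.2] [ 538.5 -138.3] [172.8  25.2] 5.448868274688721 [[451.0, -134.0], [454.0, -159.0], [626.0, -143.0], [623.0, -118.0]]
side_face 0.86 [193.3, 135.6, 20.3, 50.8] [403.9 -75.5] [24.8 92. ] 4.382143974304199 [[388.0, -31.0], [395.0, -122.0], [420.0, -120.0], [413.0, -29.0]]
top foam_roller [230.8, 204.5, 64.0, 29.9] 0.9
top frame [385.9, 100.9, 15.5, 99.3] 0.95
wrist foam_roller [137.3, 2.7, 54.3, 68.3] 0.59
wrist frame [135.9, 222.7, 226.6, 124.7] 0.76
```

```bash
python3 -m handwheel '[{"dx":5.25,"dy":-2.1,"dz":0,"wx":0,"wy":0,"wz":0,"claw":100},{"dx":5.25,"dy":-2.1,"dz":0,"wx":0,"wy":0,"wz":0,"claw":100},{"dx":5.25,"dy":-2.1,"dz":0,"wx":0,"wy":0,"wz":0,"claw":100},{"dx":5.25,"dy":-2.1,"dz":0,"wx":0,"wy":0,"wz":0,"claw":100},{"dx":5.25,"dy":-2.1,"dz":0,"wx":0,"wy":0,"wz":0,"claw":100},{"dx":5.2,"dy":-2.0,"dz":0,"wx":0,"wy":0,"wz":-0.083,"claw":100},{"dx":0,"dy":0,"dz":6,"wx":0,"wy":0,"wz":0,"claw":100},{"dx":0,"dy":0,"dz":6,"wx":0,"wy":0,"wz":0,"claw":100}]' && python3 -m handwheel '[{"dx":0,"dy":0,"dz":6,"wx":0,"wy":0,"wz":0,"claw":100},{"dx":0,"dy":0,"dz":6,"wx":0,"wy":0,"wz":0,"claw":100},{"dx":0,"dy":0,"dz":6,"wx":0,"wy":0,"wz":0,"claw":100},{"dx":0,"dy":0,"dz":6,"wx":0,"wy":0,"wz":0,"claw":100},{"dx":0,"dy":0,"dz":2,"wx":0,"wy":0,"wz":0,"claw":100},{"dx":0,"dy":0,"dz":0,"wx":0,"wy":0,"wz":0,"claw":100}]'
python3 - <<'E'
from h import *
g=optics.grab_frame('wrist'); cv2.imwrite('pics/w3.png',g['frame'])
print(monitor.observe()['position'])
E
```

```text
clock: 5.15
position: [0.5104, 0.2742, 0.2902]
tool_rot: [3.14, -0.001, 1.659]
force: [2.2, 0.3, -0.5]
grip_width: 0.0855
finger_force: 0.0
clock: 5.9
position: [0.5105, 0.2738, 0.0314]
tool_rot: [-3.141, 0.0, 1.658]
force: [-0.4, -0.0, 0.3]
grip_width: 0.0856
finger_force: 0.0
[0.51127965 0.2742152  0.03269415]
```

View pics/w3.png

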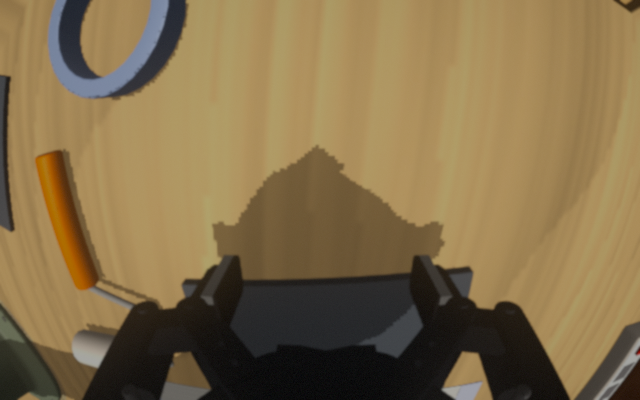

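Run:
```python
from h import *
g=optics.grab_frame('wrist'); p=np.array(monitor.observe()['position'])*1000
for u,v in [(190,281),(300,278),(466,269)]:
    q=fz(g,u,v,.009); d=q-p[:2]; y=1.659; print(q, 'tool x',d@[np.cos(y),np.sin(y)],'tool y',d@[np.sin(y),-np.cos(y)])
```

```text
[420.41233531 231.07361742] tool x -35.07168127665967 tool y -94.73281359382685
[497.13903594 244.55443095] tool x -28.40207844471265 tool y -17.11686599264208
[608.37729491 257.28077374] tool x -25.524114098239757 tool y 94.81001809053028
```

```bash
python3 -m handwheel '[{"dx":0,"dy":0,"dz":2.8,"wx":0,"wy":0,"wz":0,"claw":100},{"dx":0,"dy":0,"dz":0.3,"wx":0,"wy":0,"wz":0,"claw":100},{"dx":0,"dy":0,"dz":0.3,"wx":0,"wy":0,"wz":0,"claw":100},{"dx":0,"dy":0,"dz":0,"wx":0,"wy":0,"wz":0,"claw":100}]'
```

```text
clock: 6.5
position: [0.5111, 0.2739, -0.0017]
tool_rot: [3.14, -0.001, 1.658]
force: [-0.1, 0.1, -0.2]
grip_width: 0.0856
finger_force: 0.0
```

```bash
python3 -m handwheel '[{"dx":0,"dy":0,"dz":0.4,"wx":0,"wy":0,"wz":0,"claw":100},{"dx":0,"dy":0,"dz":0.35,"wx":0,"wy":0,"wz":0,"claw":100},{"dx":-0.5,"dy":0,"dz":0,"wx":0,"wy":0,"wz":-0.008,"claw":100},{"dx":-0.5,"dy":0,"dz":0,"wx":0,"wy":0,"wz":0,"claw":100},{"dx":-0.5,"dy":0,"dz":0,"wx":0,"wy":0,"wz":0,"claw":100},{"dx":-0.5,"dy":0,"dz":0,"wx":0,"wy":0,"wz":0,"claw":100},{"dx":-0.5,"dy":0,"dz":0,"wx":0,"wy":0,"wz":0,"claw":100},{"dx":-0.5,"dy":0,"dz":0,"wx":0,"wy":0,"wz":0,"claw":100}]'
```

```text
clock: 7.5
position: [0.5136, 0.2438, -0.0101]
tool_rot: [3.141, -0.001, 1.666]
force: [1.2, 3.3, -1.3]
grip_width: 0.0855
finger_force: 1.7
```

```bash
python3 -m handwheel '[{"dx":-1,"dy":0,"dz":0,"wx":0,"wy":0,"wz":0,"claw":100},{"dx":-2,"dy":0,"dz":0,"wx":0,"wy":0,"wz":0,"claw":100},{"dx":-2,"dy":0,"dz":0,"wx":0,"wy":0,"wz":0,"claw":100},{"dx":-2,"dy":0,"dz":0,"wx":0,"wy":0,"wz":0,"claw":100},{"dx":-2,"dy":0,"dz":0,"wx":0,"wy":0,"wz":0,"claw":100},{"dx":-2,"dy":0,"dz":0,"wx":0,"wy":0,"wz":0,"claw":100},{"dx":-2,"dy":0,"dz":0,"wx":0,"wy":0,"wz":0,"claw":100},{"dx":-1,"dy":0,"dz":0,"wx":0,"wy":0,"wz":0,"claw":100}]'
python3 - <<'E'
from h import *
g=optics.grab_frame('top')
for n in ['plaque_mid','front_face']:
  for m in optics.masks_of(n,'top'):
    cs,_=cv2.findContours(m['region'].astype(np.uint8),0,1); p=max(cs,key=cv2.contourArea)[:,0]
    P=np.array([atz(g,u,v,.009)[:2] for u,v in p])*1000
    print(n,m['p'],cv2.minAreaRect(P.astype(np.float32)))
print(monitor.observe()['position'],monitor.observe()['force'])
E
```

```text
clock: 8.5
position: [0.5268, 0.1026, -0.0102]
tool_rot: [-3.141, 0.0, 1.664]
force: [-1.2, 4.7, 0.5]
grip_width: 0.0854
finger_force: 2.2
plaque_mid 0.72 ((580.7620849609375, -224.6380615234375), (387.3077087402344, 67.73969268798828), 5.19835901260376)
plaque_mid 0.59 ((167.63320922851562, 318.75103759765625), (152.74159240722656, 100.82029724121094), 77.705078125)
[ 0.52659611  0.10345384 -0.01030511] [-0.12090552  1.42404102  0.77545882]
```

```bash
python3 -m handwheel '[{"dx":-1,"dy":0,"dz":0,"wx":0,"wy":0,"wz":0,"claw":100},{"dx":-1.5,"dy":0,"dz":0,"wx":0,"wy":0,"wz":0,"claw":100},{"dx":-1.5,"dy":0,"dz":0,"wx":0,"wy":0,"wz":0,"claw":100},{"dx":-1.5,"dy":0,"dz":0,"wx":0,"wy":0,"wz":0,"claw":100},{"dx":-1,"dy":0,"dz":0,"wx":0,"wy":0,"wz":0,"claw":100},{"dx":-0.5,"dy":0,"dz":0,"wx":0,"wy":0,"wz":0,"claw":100},{"dx":0,"dy":0,"dz":0,"wx":0,"wy":0,"wz":0,"claw":100}]'
python3 - <<'E'
from h import *
g=optics.grab_frame('wrist'); cv2.imwrite('pics/w4.png',g['frame'])
g=optics.grab_frame('side'); cv2.imwrite('pics/s4.png',cv2.resize(g['frame'][130:330,150:450],None,fx=2.6,fy=2.6,interpolation=2))
E
```

```text
clock: 9.52
position: [0.5333, 0.0341, -0.0103]
tool_rot: [-3.141, 0.001, 1.665]
force: [-0.3, -0.0, 0.4]
grip_width: 0.0854
finger_force: 0.0
```

View pics/s4.png

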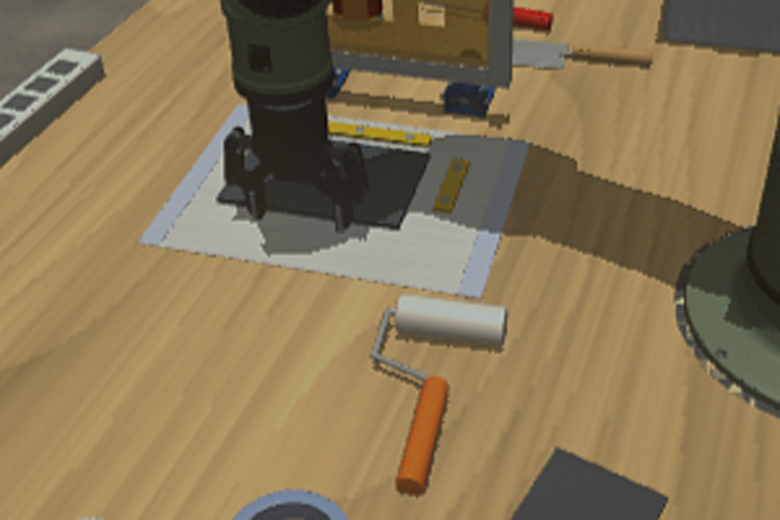

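```bash
python3 -m handwheel '[{"dx":-0.3,"dy":0,"dz":0,"wx":0,"wy":0,"wz":0,"claw":100},{"dx":-0.3,"dy":0,"dz":0,"wx":0,"wy":0,"wz":0,"claw":100},{"dx":-0.2,"dy":0,"dz":0,"wx":0,"wy":0,"wz":0,"claw":100},{"dx":-0.1,"dy":0,"dz":0,"wx":0,"wy":0,"wz":0,"claw":100},{"dx":-0.1,"dy":0,"dz":0,"wx":0,"wy":0,"wz":0,"claw":100}]'; python3 -m handwheel '[{"dx":-0.1,"dy":0,"dz":0,"wx":0,"wy":0,"wz":0,"claw":100},{"dx":-0.1,"dy":0,"dz":0,"wx":0,"wy":0,"wz":0,"claw":100}]'
python3 - <<'E'
from h import *
g=optics.grab_frame('side'); 
for n in ['plaque_mid','front_face','side_face']:
  for m in optics.masks_of(n,'side')[:1]:
    cs,_=cv2.findContours(m['region'].astype(np.uint8),0,1); p=max(cs,key=cv2.contourArea)[:,0]
    z=.009 if n[0]=='p' else .007
    P=np.array([atz(g,u,v,z)[:2] for u,v in p])*1000
    E=np.array([[.9955,.095],[-.095,.9955]]); Q=P@E.T
    print(n,m['p'],Q.min(0),Q.max(0))
E
```

```text
clock: 10.25
position: [0.5343, 0.0248, -0.0102]
tool_rot: [3.142, -0.0, 1.666]
force: [-0.4, 4.7, 0.5]
grip_width: 0.0855
finger_force: 2.1
clock: 10.5
position: [0.5345, 0.0227, -0.0102]
tool_rot: [3.142, -0.0, 1.666]
force: [-0.9, 4.0, 0.2]
grip_width: 0.0854
finger_force: 2.1
plaque_mid 0.71 [ 427.5339217  -169.26836635] [508.05188243 -28.75662672]
front_face 0.55 [ 436.1408846  -199.96841428] [ 557.83387874 -170.42981517]
side_face 0.58 [ 380.72711801 -157.38463202] [405.49272459 -59.97132861]
```

```bash
R='x'; python3 -m handwheel '[{"dx":-0.1,"dy":0,"dz":0,"wx":0,"wy":0,"wz":0,"claw":100},{"dx":-0.1,"dy":0,"dz":0,"wx":0,"wy":0,"wz":0,"claw":100},{"dx":-0.1,"dy":0,"dz":0,"wx":0,"wy":0,"wz":0,"claw":100}]' | grep -E 'pos|force'; python3 -m handwheel '[{"dx":-0.1,"dy":0,"dz":0,"wx":0,"wy":0,"wz":0,"claw":100},{"dx":-0.1,"dy":0,"dz":0,"wx":0,"wy":0,"wz":0,"claw":100}]' | grep -E 'pos|force'
```

```text
position: [0.5348, 0.0197, -0.0102]
force: [-0.9, 4.4, -0.5]
finger_force: 2.1
position: [0.5349, 0.0177, -0.0102]
force: [-0.6, 4.1, -0.3]
finger_force: 2.1
```

```bash
python3 -m handwheel '[{"dx":-0.1,"dy":0,"dz":0,"wx":0,"wy":0,"wz":0,"claw":100},{"dx":-0.05,"dy":0,"dz":0,"wx":0,"wy":0,"wz":0,"claw":100}]' | grep -E 'pos|force'; python3 -m handwheel '[{"dx":-0.1,"dy":0,"dz":0,"wx":0,"wy":0,"wz":0,"claw":100}]' | grep -E 'pos|force'
```

```text
position: [0.5351, 0.0162, -0.0102]
force: [-0.4, 3.9, 0.3]
finger_force: 2.1
position: [0.5351, 0.0155, -0.0102]
force: [-1.8, 9.2, 0.6]
finger_force: 4.7
```

```bash
python3 -m handwheel '[{"dx":0,"dy":0,"dz":0,"wx":0,"wy":0,"wz":0,"claw":100}]' | grep -E 'pos|force'
python3 - <<'E'
from h import *
for i in range(2): 
    g=optics.grab_frame('wrist'); s=monitor.observe(); print(s['force'],s['moment'],s['tool_rot'],s['position'])
cv2.imwrite('pics/w5.png',g['frame'])
E
```

```text
position: [0.5351, 0.0156, -0.0102]
force: [-0.6, 6.0, 0.1]
finger_force: 3.0
[-0.6257175   5.59581748  0.63254672] [1.19934988 0.2204654  0.04731204] [ 3.14159055e+00 -3.92959007e-04  1.66606929e+00] [ 0.53512705  0.01561301 -0.01019724]
[-0.37287087  5.1512722   0.77957122] [1.21217084 0.20926736 0.0238577 ] [-3.14153802e+00 -3.96794441e-04  1.66609722e+00] [ 0.53509027  0.015606   -0.01021803]
```

```bash
python3 -m handwheel '[{"dx":-0.05,"dy":0,"dz":0,"wx":0,"wy":0,"wz":0,"claw":100}]' | grep -E 'pos|force'; python3 -c "
from h import *
s=monitor.observe(); print(s['force'],s['moment'],s['tool_rot'])"
```

```text
position: [0.5352, 0.0155, -0.0102]
force: [-2.7, 9.8, -0.2]
finger_force: 4.8
[-2.71473635  9.79933257 -0.24143838] [ 1.8932145   0.32518333 -0.031611  ] [ 3.14150966e+00 -8.99104404e-04  1.66628238e+00]
```

```bash
python3 -m handwheel '[{"dx":1.5,"dy":0,"dz":0,"wx":0,"wy":0,"wz":0,"claw":100},{"dx":0,"dy":0,"dz":-5,"wx":0,"wy":0,"wz":0,"claw":100},{"dx":0,"dy":0,"dz":-5,"wx":0,"wy":0,"wz":0,"claw":100},{"dx":-3.05,"dy":4.35,"dz":0,"wx":0,"wy":0,"wz":0,"claw":100},{"dx":-3.05,"dy":4.35,"dz":0,"wx":0,"wy":0,"wz":0,"claw":100},{"dx":-3.05,"dy":4.35,"dz":0,"wx":0,"wy":0,"wz":0,"claw":100},{"dx":0,"dy":0,"dz":0,"wx":0,"wy":0,"wz":0.175,"claw":100},{"dx":0,"dy":0,"dz":0,"wx":0,"wy":0,"wz":0.175,"claw":100}]'; python3 -m handwheel '[{"dx":0,"dy":0,"dz":0,"wx":0,"wy":0,"wz":0.175,"claw":100},{"dx":0,"dy":0,"dz":0,"wx":0,"wy":0,"wz":0.175,"claw":100},{"dx":0,"dy":0,"dz":0,"wx":0,"wy":0,"wz":0.175,"claw":100},{"dx":0,"dy":0,"dz":0,"wx":0,"wy":0,"wz":0.175,"claw":100},{"dx":0,"dy":0,"dz":0,"wx":0,"wy":0,"wz":0.175,"claw":100},{"dx":0,"dy":0,"dz":0,"wx":0,"wy":0,"wz":0.175,"claw":100},{"dx":0,"dy":0,"dz":0,"wx":0,"wy":0,"wz":0.171,"claw":100},{"dx":0,"dy":0,"dz":0,"wx":0,"wy":0,"wz":0,"claw":100}]'
python3 - <<'E'
from h import *
g=optics.grab_frame('wrist'); cv2.imwrite('pics/w6.png',g['frame']); np.save('w6.npy',g,allow_pickle=True)
print(monitor.observe()['qpos'])
E
```

```text
clock: 13.05
position: [0.6723, -0.0488, 0.0892]
tool_rot: [-3.141, 0.0, 1.309]
force: [-1.1, 0.4, -0.2]
grip_width: 0.0855
finger_force: 0.0
clock: 14.05
position: [0.6723, -0.0482, 0.0898]
tool_rot: [3.141, 0.0, 0.096]
force: [-0.2, 0.9, 0.7]
grip_width: 0.0856
finger_force: 0.0
[ 0.06367585  0.75902801 -0.12763037  1.55943129  0.11955158  0.8311239
 -1.58161346]
```

View pics/w6.png

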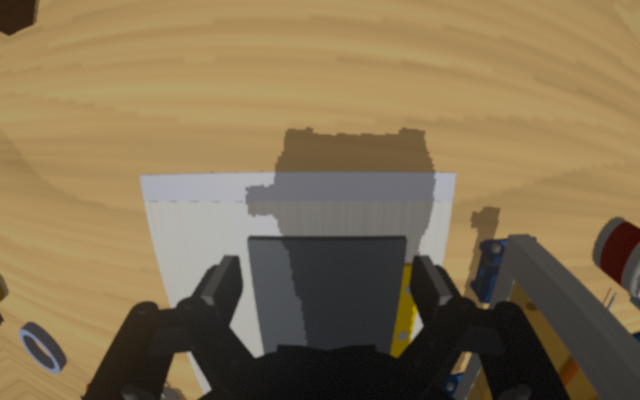

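Run:
```python
from h import *
g=np.load('w6.npy',allow_pickle=True).item(); p=np.array([672.3,-48.2]); y=.096
for u,v in [(250,236.5),(327,236.5),(404,236.5)]:
    q=fz(g,u,v,.009); d=q-p; print(q,d@[np.cos(y),np.sin(y)],d@[np.sin(y),-np.cos(y)])
```

```text
[639.25818805  10.63980859] -27.24972284068451 -61.736026895239675
[646.00516651 -51.91197628] -26.52956254210394 1.1744561512945988
[ 651.29155325 -114.78515283] -27.29407497015977 64.26484952327168
```

```bash
python3 -m handwheel '[{"dx":0,"dy":0,"dz":5,"wx":0,"wy":0,"wz":0,"claw":100},{"dx":0,"dy":0,"dz":4,"wx":0,"wy":0,"wz":0,"claw":100},{"dx":0,"dy":0,"dz":1,"wx":0,"wy":0,"wz":0,"claw":100},{"dx":-1,"dy":0,"dz":0,"wx":0,"wy":0,"wz":0,"claw":100},{"dx":-0.5,"dy":0,"dz":0,"wx":0,"wy":0,"wz":0,"claw":100},{"dx":-0.3,"dy":0,"dz":0,"wx":0,"wy":0,"wz":0,"claw":100},{"dx":-0.3,"dy":0,"dz":0,"wx":0,"wy":0,"wz":0,"claw":100}]'; python3 -m handwheel '[{"dx":-0.3,"dy":0,"dz":0,"wx":0,"wy":0,"wz":0,"claw":100},{"dx":-0.3,"dy":0,"dz":0,"wx":0,"wy":0,"wz":0,"claw":100},{"dx":-0.3,"dy":0,"dz":0,"wx":0,"wy":0,"wz":0,"claw":100},{"dx":-0.3,"dy":0,"dz":0,"wx":0,"wy":0,"wz":0,"claw":100}]'
```

```text
clock: 14.98
position: [0.6527, -0.0509, -0.009]
tool_rot: [3.141, -0.003, 0.095]
force: [5.7, 0.7, 2.3]
grip_width: 0.085
finger_force: 2.9
clock: 15.48
position: [0.6413, -0.0519, -0.009]
tool_rot: [3.141, -0.004, 0.095]
force: [6.5, -0.1, 4.3]
grip_width: 0.0854
finger_force: 3.2
```

```bash
python3 -m handwheel '[{"dx":0,"dy":0,"dz":-0.15,"wx":0,"wy":0,"wz":0,"claw":100},{"dx":-0.2,"dy":0,"dz":0,"wx":0,"wy":0,"wz":0,"claw":100},{"dx":-0.2,"dy":0,"dz":0,"wx":0,"wy":0,"wz":0,"claw":100},{"dx":-0.2,"dy":0,"dz":0,"wx":0,"wy":0,"wz":0,"claw":100},{"dx":-0.1,"dy":0,"dz":0,"wx":0,"wy":0,"wz":0,"claw":100}]'; python3 -m handwheel '[{"dx":-0.1,"dy":0,"dz":0,"wx":0,"wy":0,"wz":0,"claw":100},{"dx":-0.1,"dy":0,"dz":0,"wx":0,"wy":0,"wz":0,"claw":100}]'|grep -E 'pos|force'; python3 -m handwheel '[{"dx":-0.1,"dy":0,"dz":0,"wx":0,"wy":0,"wz":0,"claw":100}]'|grep -E 'pos|force'
```

```text
clock: 16.1
position: [0.6332, -0.0527, -0.0083]
tool_rot: [3.142, -0.002, 0.095]
force: [5.4, 0.1, 2.0]
grip_width: 0.0854
finger_force: 2.7
position: [0.6313, -0.0529, -0.0083]
force: [5.4, 0.9, 1.8]
finger_force: 2.7
position: [0.6302, -0.053, -0.0083]
force: [5.7, -0.1, 2.4]
finger_force: 2.7
```

```bash
python3 -m handwheel '[{"dx":-0.1,"dy":0,"dz":0,"wx":0,"wy":0,"wz":0,"claw":100}]'|grep -E 'pos|force'; python3 -m handwheel '[{"dx":-0.1,"dy":0,"dz":0,"wx":0,"wy":0,"wz":0,"claw":100}]'|grep -E 'pos|force';  python3 - <<'E'
from h import *
g=optics.grab_frame('side'); cv2.imwrite('pics/s7.png',cv2.resize(g['frame'][150:250,200:360],None,fx=5,fy=5,interpolation=2))
E
```

```text
position: [0.6293, -0.0531, -0.0083]
force: [6.3, 1.0, 2.3]
finger_force: 2.7
position: [0.6283, -0.0532, -0.0083]
force: [6.1, -0.3, 2.7]
finger_force: 2.7
```

View pics/s7.png

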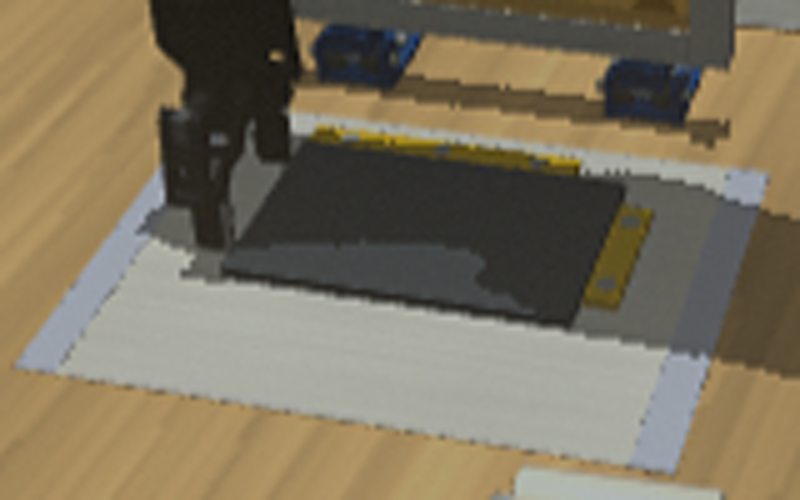

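```bash
python3 -m handwheel '[{"dx":-0.07,"dy":0,"dz":0,"wx":0,"wy":0,"wz":0,"claw":100}]'|grep -E 'pos|force'; python3 -m handwheel '[{"dx":-0.07,"dy":0,"dz":0,"wx":0,"wy":0,"wz":0,"claw":100}]'|grep -E 'pos|force'
```

```text
position: [0.6276, -0.0532, -0.0083]
force: [5.2, 0.4, 2.7]
finger_force: 2.7
position: [0.6271, -0.0532, -0.0082]
force: [7.9, 0.4, 0.9]
finger_force: 4.1
```

```bash
python3 -m handwheel '[{"dx":-0.03,"dy":0,"dz":0,"wx":0,"wy":0,"wz":0,"claw":100}]'|grep -E 'pos|force';python3 -c "
from h import *
s=monitor.observe(); print(s['moment'])"
```

```text
position: [0.6271, -0.0532, -0.0082]
force: [8.8, 0.1, 0.3]
finger_force: 4.5
[ 0.19692863 -1.86528523  0.03784936]
```

```bash
python3 -m handwheel '[{"dx":1.5,"dy":0,"dz":0,"wx":0,"wy":0,"wz":0,"claw":100},{"dx":0,"dy":0,"dz":-5,"wx":0,"wy":0,"wz":0,"claw":100},{"dx":-3.2,"dy":-3.5,"dz":0,"wx":0,"wy":0,"wz":0,"claw":100},{"dx":-3.2,"dy":-3.5,"dz":0,"wx":0,"wy":0,"wz":0,"claw":100},{"dx":-3.2,"dy":-3.5,"dz":0,"wx":0,"wy":0,"wz":0,"claw":100},{"dx":-3.2,"dy":-3.5,"dz":0,"wx":0,"wy":0,"wz":0,"claw":100},{"dx":0,"dy":0,"dz":0,"wx":0,"wy":0,"wz":0,"claw":100}]'
python3 - <<'E'
from h import *
g=optics.grab_frame('top'); f=g['frame'][120:220,280:420]; cv2.imwrite('pics/t8.png',cv2.resize(f,None,fx=5,fy=5,interpolation=2))
E
```

```text
clock: 18.02
position: [0.4974, 0.0775, 0.0413]
tool_rot: [-3.141, 0.002, 0.099]
force: [1.1, -0.1, -0.7]
grip_width: 0.0854
finger_force: 0.0
```

```bash
python3 -m handwheel '[{"dx":0,"dy":0,"dz":4.7,"wx":0,"wy":0,"wz":0,"claw":100},{"dx":0,"dy":0.6,"dz":0.3,"wx":0,"wy":0,"wz":0,"claw":100},{"dx":0,"dy":0.3,"dz":0,"wx":0,"wy":0,"wz":0,"claw":100}]'; python3 -m handwheel '[{"dx":0,"dy":0.1,"dz":0,"wx":0,"wy":0,"wz":0,"claw":100},{"dx":0,"dy":0.1,"dz":0,"wx":0,"wy":0,"wz":0,"claw":100}]'
```

```text
clock: 18.45
position: [0.5013, 0.0651, -0.0082]
tool_rot: [3.141, 0.001, 0.093]
force: [-0.0, -0.2, 0.5]
grip_width: 0.0854
finger_force: 0.0
clock: 18.7
position: [0.5018, 0.0642, -0.0077]
tool_rot: [-3.141, -0.001, 0.094]
force: [-0.8, 1.0, -0.1]
grip_width: 0.0853
finger_force: 0.0
```

```bash
python3 -m handwheel '[{"dx":0,"dy":0.1,"dz":0,"wx":0,"wy":0,"wz":0,"claw":100},{"dx":0,"dy":0.1,"dz":0,"wx":0,"wy":0,"wz":0,"claw":100},{"dx":0,"dy":0.1,"dz":0,"wx":0,"wy":0,"wz":0,"claw":100}]'|grep -E 'pos|force'; python3 -m handwheel '[{"dx":0,"dy":0.1,"dz":0,"wx":0,"wy":0,"wz":0,"claw":100}]'|grep -E 'pos|force';python3 -m handwheel '[{"dx":0,"dy":0.05,"dz":0,"wx":0,"wy":0,"wz":0,"claw":100}]'|grep -E 'pos|force'
```

```text
position: [0.5015, 0.0614, -0.0086]
force: [-1.3, 0.4, 0.1]
finger_force: 0.0
position: [0.5016, 0.0603, -0.0087]
force: [0.6, 0.2, -0.7]
finger_force: 0.0
position: [0.5016, 0.0598, -0.0087]
force: [0.5, 0.2, -0.2]
finger_force: 0.0
```

```bash
python3 -m handwheel '[{"dx":0,"dy":0.07,"dz":0,"wx":0,"wy":0,"wz":0,"claw":100}]'|grep -E 'pos|force'; python3 -m handwheel '[{"dx":0,"dy":0.07,"dz":0,"wx":0,"wy":0,"wz":0,"claw":100}]'|grep -E 'pos|force';python3 -m handwheel '[{"dx":0,"dy":0.05,"dz":0,"wx":0,"wy":0,"wz":0,"claw":100}]'|grep -E 'pos|force'
```

```text
position: [0.5017, 0.0591, -0.0087]
force: [-1.3, 0.2, -0.1]
finger_force: 0.0
position: [0.5017, 0.0584, -0.0087]
force: [-0.2, -0.2, 0.7]
finger_force: 0.0
position: [0.5018, 0.0579, -0.0087]
force: [0.4, -0.3, -0.2]
finger_force: 0.0
```

```bash
python3 -m handwheel '[{"dx":0,"dy":0.1,"dz":0,"wx":0,"wy":0,"wz":0,"claw":100}]'|grep -E 'pos|force'; python3 -m handwheel '[{"dx":0,"dy":0.07,"dz":0,"wx":0,"wy":0,"wz":0,"claw":100}]'|grep -E 'pos|force';python3 -m handwheel '[{"dx":0,"dy":0.05,"dz":0,"wx":0,"wy":0,"wz":0,"claw":100}]'|grep -E 'pos|force'
python3 - <<'E'
from h import *
g=optics.grab_frame('wrist'); f=g['frame']; cv2.imwrite('pics/w9.png',f)
E
```

```text
position: [0.5019, 0.057, -0.0087]
force: [-0.0, -0.4, -0.1]
finger_force: 0.0
position: [0.502, 0.0562, -0.0087]
force: [-0.7, 0.3, 0.7]
finger_force: 0.0
position: [0.5021, 0.0557, -0.0087]
force: [-0.3, 0.0, -1.4]
finger_force: 0.0
```

View pics/w9.png

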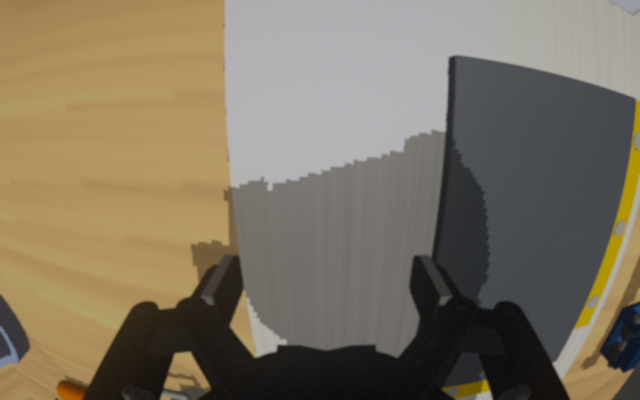

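```bash
python3 -m handwheel '[{"dx":0,"dy":0.1,"dz":0,"wx":0,"wy":0,"wz":0,"claw":100}]'|grep -E 'pos|force'; python3 -m handwheel '[{"dx":0,"dy":0.07,"dz":0,"wx":0,"wy":0,"wz":0,"claw":100}]'|grep -E 'pos|force';python3 -m handwheel '[{"dx":0,"dy":0.07,"dz":0,"wx":0,"wy":0,"wz":0,"claw":100}]'|grep -E 'pos|force'
```

```text
position: [0.5021, 0.0548, -0.0087]
force: [0.5, 0.4, 0.7]
finger_force: 0.0
position: [0.5022, 0.054, -0.0087]
force: [-1.2, -0.8, -0.5]
finger_force: 0.0
position: [0.5022, 0.0533, -0.0087]
force: [-0.2, 0.3, 0.7]
finger_force: 0.0
```

```bash
for i in 1; do python3 -m handwheel '[{"dx":0,"dy":0.1,"dz":0,"wx":0,"wy":0,"wz":0,"claw":100}]'|grep -E 'pos|force'; done; python3 -m handwheel '[{"dx":0,"dy":0.07,"dz":0,"wx":0,"wy":0,"wz":0,"claw":100}]'|grep -E 'pos|force';python3 -m handwheel '[{"dx":0,"dy":0.05,"dz":0,"wx":0,"wy":0,"wz":0,"claw":100}]'|grep -E 'pos|force'; python3 -m handwheel '[{"dx":0,"dy":0.05,"dz":0,"wx":0,"wy":0,"wz":0,"claw":100}]'|grep -E 'pos|force'
```

```text
position: [0.5024, 0.0523, -0.0087]
force: [0.5, -0.4, 0.1]
finger_force: 0.0
position: [0.5024, 0.0516, -0.0087]
force: [0.6, 0.3, -0.2]
finger_force: 0.0
position: [0.5024, 0.0513, -0.0087]
force: [-0.7, 2.6, 0.1]
finger_force: 1.4
position: [0.5025, 0.0512, -0.0087]
force: [-0.3, 4.7, 0.6]
finger_force: 2.4
```

```bash
python3 -m handwheel '[{"dx":0,"dy":0.04,"dz":0,"wx":0,"wy":0,"wz":0,"claw":100}]'|grep -E 'pos|force'; python3 -m handwheel '[{"dx":0,"dy":0.03,"dz":0,"wx":0,"wy":0,"wz":0,"claw":100}]'|grep -E 'pos|force'
```

```text
position: [0.5025, 0.051, -0.0087]
force: [-1.1, 8.2, 1.3]
finger_force: 3.9
position: [0.5025, 0.051, -0.0087]
force: [-2.0, 9.3, 2.0]
finger_force: 4.4
```

```bash
python3 -m handwheel '[{"dx":0,"dy":-1,"dz":0,"wx":0,"wy":0,"wz":0,"claw":100},{"dx":0,"dy":0,"dz":-6,"wx":0,"wy":0,"wz":0,"claw":100},{"dx":0,"dy":0,"dz":-6,"wx":0,"wy":0,"wz":0,"claw":100},{"dx":0,"dy":0,"dz":-6,"wx":0,"wy":0,"wz":0,"claw":100},{"dx":0,"dy":0,"dz":-6,"wx":0,"wy":0,"wz":0,"claw":100},{"dx":0,"dy":0,"dz":-6,"wx":0,"wy":0,"wz":0,"claw":100},{"dx":0,"dy":0,"dz":-6,"wx":0,"wy":0,"wz":0,"claw":100},{"dx":0,"dy":0,"dz":-6,"wx":0,"wy":0,"wz":0,"claw":100}]' ; python3 -m handwheel '[{"dx":0.2,"dy":6,"dz":0,"wx":0,"wy":0,"wz":0,"claw":100},{"dx":0.2,"dy":6,"dz":0,"wx":0,"wy":0,"wz":0,"claw":100},{"dx":0.2,"dy":6,"dz":0,"wx":0,"wy":0,"wz":0,"claw":100},{"dx":0.2,"dy":6,"dz":0,"wx":0,"wy":0,"wz":0,"claw":100},{"dx":0.2,"dy":6,"dz":0,"wx":0,"wy":0,"wz":0,"claw":100},{"dx":0,"dy":0,"dz":0,"wx":0,"wy":0,"wz":0,"claw":100}]'
python3 - <<'E'
from h import *
g=optics.grab_frame('wrist'); cv2.imwrite('pics/w10.png',g['frame']); np.save('w10.npy',g,allow_pickle=True)
im=g['frame'].astype(int); red=((im[...,2]>90)&(im[...,1]<60)&(im[...,0]<60)).astype(np.uint8)
n,l,st,ce=cv2.connectedComponentsWithStats(red)
for i in range(1,n):
  if st[i,4]>100: print(st[i],ce[i],frect(g,l==i,.31))
g=optics.grab_frame('side')
print([ (m['p'],m['rect']) for m in optics.masks_of('handle','side')[:2]])
E
```

```text
clock: 22.25
position: [0.5011, 0.0601, 0.4136]
tool_rot: [3.142, -0.0, 0.095]
force: [1.4, -0.4, -0.3]
grip_width: 0.0855
finger_force: 0.0
clock: 23.0
position: [0.5392, -0.242, 0.4104]
tool_rot: [3.14, 0.002, 0.089]
force: [0.5, 0.3, -0.6]
grip_width: 0.0852
finger_force: 0.0
[ 266  122   24  160 2309] [277.15807709 198.82113469] ((524.896484375, -202.30413818359375), (146.36874389648438, 13.136575698852539), 5.623715400695801)
[420 182  18  47 462] [428.48268398 205.48051948] ((539.231201171875, -331.96966552734375), (10.149558067321777, 42.48585891723633), 88.33580780029297)
[(0.73, [241.0, 69.9, 107.9, 101.0])]
```

View pics/w10.png

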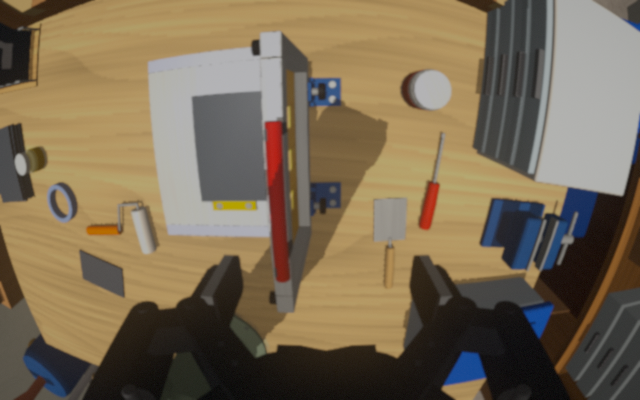

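Run:
```python
from h import *
g=np.load('w10.npy',allow_pickle=True).item()
o1,d1=fray(g,277.2,200.5); 
s=optics.grab_frame('side'); o2,d2=ray(s,293.9,71.2)
A=np.c_[d1,-d2]; k=np.linalg.lstsq(A,o2-o1,rcond=None)[0]; print(o1+d1*k[0],o2+d2*k[1],monitor.observe()['position'])
for z in (.3,.32,.33): print(z,fz(g,277.2,122,z),fz(g,280,281,z),fz(g,277.2,200.5,z))
```

```text
[ 0.53560275 -0.20303851  0.31828595] [ 0.53096029 -0.20557166  0.31965471] [ 0.54017092 -0.23652634  0.41133278]
0.3 [ 596.84923697 -197.21315568] [ 444.77052682 -205.40647329] [ 528.87685653 -200.5927156 ]
0.32 [ 598.82653875 -200.15565142] [ 458.7827098 -207.7005837] [ 536.23321184 -203.26776692]
0.33 [ 599.81518963 -201.62689929] [ 465.78880129 -208.8476389 ] [ 539.9113895  -204.60529258]
```

```bash
python3 -m handwheel '[{"dx":-0.7,"dy":-3.3,"dz":0,"wx":0,"wy":0,"wz":-0.006,"claw":100},{"dx":0,"dy":0,"dz":4,"wx":0,"wy":0,"wz":0,"claw":100},{"dx":0,"dy":0,"dz":4,"wx":0,"wy":0,"wz":0,"claw":100},{"dx":0,"dy":0,"dz":3.3,"wx":0,"wy":0,"wz":0,"claw":100},{"dx":0,"dy":0,"dz":0,"wx":0,"wy":0,"wz":0,"claw":100}]'; python3 -m handwheel '[{"dx":0,"dy":0,"dz":0,"wx":0,"wy":0,"wz":0,"claw":40},{"dx":0,"dy":0,"dz":0,"wx":0,"wy":0,"wz":0,"claw":20},{"dx":0,"dy":0,"dz":0,"wx":0,"wy":0,"wz":0,"claw":0},{"dx":0,"dy":0,"dz":0,"wx":0,"wy":0,"wz":0,"claw":0},{"dx":0,"dy":0,"dz":0,"wx":0,"wy":0,"wz":0,"claw":0},{"dx":0,"dy":0,"dz":0,"wx":0,"wy":0,"wz":0,"claw":0}]' 25
```

```text
clock: 23.82
position: [0.5292, -0.2042, 0.297]
tool_rot: [-3.14, 0.003, 0.102]
force: [0.2, -1.0, 0.8]
grip_width: 0.0857
finger_force: 0.0
clock: 24.58
position: [0.53, -0.2055, 0.2988]
tool_rot: [3.142, -0.001, 0.101]
force: [-2.3, 1.3, 5.7]
grip_width: 0.0131
finger_force: 24.3
```

```bash
python3 -c "
import numpy as np
b=np.linspace(1.534,.034,27); y=29.52*np.cos(b); z=29.52*np.sin(b)
for i in range(26): print(i,round(-(y[i+1]-y[i]),2),round(-(z[i+1]-z[i]),2),round(z[i+1]+2.2-1.9,2),round(y[i+1],2))"
```

```text
0 -1.7 0.11 29.69 2.79
1 -1.69 0.21 29.48 4.48
2 -1.68 0.31 29.17 6.15
3 -1.65 0.4 28.77 7.8
4 -1.63 0.5 28.27 9.43
5 -1.6 0.59 27.68 11.03
6 -1.56 0.68 27.0 12.59
7 -1.52 0.77 26.23 14.11
8 -1.47 0.86 25.37 15.58
9 -1.42 0.94 24.43 17.0
10 -1.36 1.02 23.41 18.36
11 -1.3 1.1 22.32 19.67
12 -1.24 1.17 21.14 20.9
13 -1.17 1.24 19.9 22.07
14 -1.09 1.31 18.6 23.16
15 -1.02 1.37 17.23 24.18
16 -0.94 1.42 15.81 25.12
17 -0.85 1.47 14.34 25.97
18 -0.77 1.52 12.82 26.74
19 -0.68 1.56 11.25 27.41
20 -0.59 1.6 9.65 28.0
21 -0.49 1.63 8.02 28.49
22 -0.4 1.66 6.37 28.89
23 -0.3 1.68 4.69 29.19
24 -0.2 1.69 3.0 29.4
25 -0.11 1.7 1.3 29.5
```

```bash
python3 -m handwheel '[{"dx":0,"dy":-0.8,"dz":0.05,"wx":0,"wy":0,"wz":0,"claw":0},{"dx":0,"dy":-0.9,"dz":0.06,"wx":0,"wy":0,"wz":0,"claw":0},{"dx":0,"dy":-1.69,"dz":0.21,"wx":0,"wy":0,"wz":0,"claw":0},{"dx":0,"dy":-1.68,"dz":0.31,"wx":0,"wy":0,"wz":0,"claw":0}]'; python3 -m handwheel '[{"dx":0,"dy":-1.65,"dz":0.4,"wx":0,"wy":0,"wz":0,"claw":0},{"dx":0,"dy":-1.63,"dz":0.5,"wx":0,"wy":0,"wz":0,"claw":0}]'
```

```text
clock: 25.08
position: [0.5251, -0.155, 0.2928]
tool_rot: [3.141, -0.002, 0.1]
force: [0.1, -1.3, 3.1]
grip_width: 0.0128
finger_force: 24.9
clock: 25.32
position: [0.5219, -0.122, 0.2837]
tool_rot: [3.141, -0.002, 0.101]
force: [0.1, 1.0, 8.2]
grip_width: 0.0129
finger_force: 26.3
```

```bash
python3 -m handwheel '[{"dx":0,"dy":-1.6,"dz":0.59,"wx":0,"wy":0,"wz":0,"claw":0},{"dx":0,"dy":-1.56,"dz":0.68,"wx":0,"wy":0,"wz":0,"claw":0},{"dx":0,"dy":-1.52,"dz":0.77,"wx":0,"wy":0,"wz":0,"claw":0}]'; python3 -m handwheel '[{"dx":0,"dy":-1.47,"dz":0.86,"wx":0,"wy":0,"wz":0,"claw":0},{"dx":0,"dy":-1.42,"dz":0.94,"wx":0,"wy":0,"wz":0,"claw":0},{"dx":0,"dy":-1.36,"dz":1.02,"wx":0,"wy":0,"wz":0,"claw":0}]'
```

```text
clock: 25.7
position: [0.5173, -0.0749, 0.2633]
tool_rot: [-3.141, -0.002, 0.101]
force: [0.9, 2.2, 6.9]
grip_width: 0.0131
finger_force: 26.8
clock: 26.08
position: [0.5131, -0.032, 0.235]
tool_rot: [-3.141, -0.002, 0.102]
force: [0.3, 6.4, 10.3]
grip_width: 0.0126
finger_force: 27.7
```

```bash
python3 -m handwheel '[{"dx":0,"dy":-1.35,"dz":1.05,"wx":0,"wy":0,"wz":0,"claw":0},{"dx":0,"dy":-1.28,"dz":1.13,"wx":0,"wy":0,"wz":0,"claw":0},{"dx":0,"dy":-1.2,"dz":1.2,"wx":0,"wy":0,"wz":0,"claw":0}]'; python3 -m handwheel '[{"dx":0,"dy":-1.1,"dz":1.3,"wx":0,"wy":0,"wz":0,"claw":0},{"dx":0,"dy":-1.02,"dz":1.37,"wx":0,"wy":0,"wz":0,"claw":0},{"dx":0,"dy":-0.94,"dz":1.42,"wx":0,"wy":0,"wz":0,"claw":0}]'
```

```text
clock: 26.45
position: [0.5094, 0.0052, 0.2005]
tool_rot: [-3.142, -0.002, 0.101]
force: [7.4, 0.9, 1.4]
grip_width: 0.013
finger_force: 27.4
clock: 26.82
position: [0.5063, 0.0365, 0.1595]
tool_rot: [-3.14, -0.002, 0.101]
force: [5.0, 7.7, 5.9]
grip_width: 0.0131
finger_force: 28.4
```

```bash
python3 -m handwheel '[{"dx":0.05,"dy":-0.9,"dz":1.47,"wx":0,"wy":0,"wz":0,"claw":0},{"dx":0.05,"dy":-0.8,"dz":1.52,"wx":0,"wy":0,"wz":0,"claw":0},{"dx":0,"dy":-0.7,"dz":1.56,"wx":0,"wy":0,"wz":0,"claw":0}]'; python3 -m handwheel '[{"dx":0,"dy":-0.59,"dz":1.6,"wx":0,"wy":0,"wz":0,"claw":0},{"dx":0,"dy":-0.49,"dz":1.63,"wx":0,"wy":0,"wz":0,"claw":0},{"dx":0,"dy":-0.4,"dz":1.6,"wx":0,"wy":0,"wz":0,"claw":0}]'
```

```text
clock: 27.2
position: [0.504, 0.0606, 0.1136]
tool_rot: [-3.14, -0.0, 0.102]
force: [0.6, 7.2, 4.4]
grip_width: 0.0132
finger_force: 28.9
clock: 27.58
position: [0.5025, 0.0763, 0.0653]
tool_rot: [-3.139, -0.0, 0.103]
force: [-0.6, 14.3, 4.8]
grip_width: 0.0128
finger_force: 29.7
```

```bash
python3 -m handwheel '[{"dx":0,"dy":-0.38,"dz":1.4,"wx":0,"wy":0,"wz":0,"claw":0},{"dx":0,"dy":-0.25,"dz":1.2,"wx":0,"wy":0,"wz":0,"claw":0},{"dx":0,"dy":-0.12,"dz":1.0,"wx":0,"wy":0,"wz":0,"claw":0},{"dx":0,"dy":-0.05,"dz":0.6,"wx":0,"wy":0,"wz":0,"claw":0}]'; python3 -m handwheel '[{"dx":0,"dy":0,"dz":0.4,"wx":0,"wy":0,"wz":0,"claw":0},{"dx":0,"dy":0,"dz":0.2,"wx":0,"wy":0,"wz":0,"claw":0}]'
```

```text
clock: 28.08
position: [0.5018, 0.0834, 0.0233]
tool_rot: [-3.14, -0.0, 0.102]
force: [0.0, 11.5, 2.6]
grip_width: 0.013
finger_force: 29.9
clock: 28.32
position: [0.5018, 0.0839, 0.0175]
tool_rot: [-3.139, -0.0, 0.103]
force: [-1.5, 14.3, 3.1]
grip_width: 0.0129
finger_force: 30.1
```

Feel down to the hard stop.

```bash
python3 -m handwheel '[{"dx":0,"dy":-0.05,"dz":0.2,"wx":0,"wy":0,"wz":0,"claw":0},{"dx":0,"dy":-0.05,"dz":0.2,"wx":0,"wy":0,"wz":0,"claw":0}]'|grep -E 'pos|force'; python3 -m handwheel '[{"dx":0,"dy":0,"dz":0.1,"wx":0,"wy":0,"wz":0,"claw":0},{"dx":0,"dy":0,"dz":0.1,"wx":0,"wy":0,"wz":0,"claw":0}]'|grep -E 'pos|force'
```

```text
position: [0.5017, 0.0842, 0.0136]
force: [0.6, 9.1, 1.9]
finger_force: 30.0
position: [0.5017, 0.0843, 0.0116]
force: [0.5, 11.0, 1.6]
finger_force: 30.1
```

```bash
python3 -m handwheel '[{"dx":0,"dy":0,"dz":0.1,"wx":0,"wy":0,"wz":0,"claw":0},{"dx":0,"dy":0,"dz":0.1,"wx":0,"wy":0,"wz":0,"claw":0}]'|grep -E 'pos|force'; python3 -m handwheel '[{"dx":0,"dy":0,"dz":0.1,"wx":0,"wy":0,"wz":0,"claw":0}]'|grep -E 'pos|force'
python3 - <<'E'
from h import *
g=optics.grab_frame('side'); cv2.imwrite('pics/s11.png',cv2.resize(g['frame'][130:280,170:410],None,fx=3.3,fy=3.3,interpolation=2))
E
```

```text
position: [0.5017, 0.0844, 0.0097]
force: [-0.6, 11.9, 2.7]
finger_force: 30.1
position: [0.5017, 0.0844, 0.0087]
force: [-0.7, 11.7, 2.6]
finger_force: 30.1
```

View pics/s11.png

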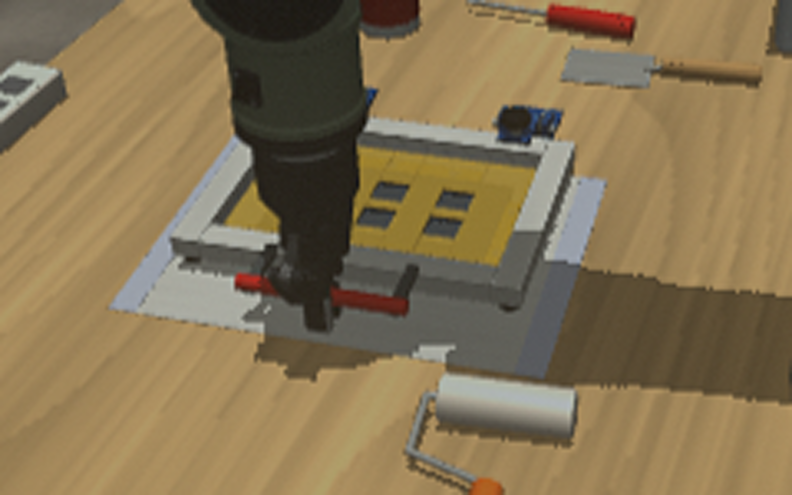

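```bash
python3 -m handwheel '[{"dx":0,"dy":0,"dz":0.1,"wx":0,"wy":0,"wz":0,"claw":0},{"dx":0,"dy":0,"dz":0.1,"wx":0,"wy":0,"wz":0,"claw":0}]'|grep -E 'pos|force'; python3 -m handwheel '[{"dx":0,"dy":0,"dz":0.1,"wx":0,"wy":0,"wz":0,"claw":0}]'|grep -E 'pos|force'; python3 -m handwheel '[{"dx":0,"dy":0,"dz":0.1,"wx":0,"wy":0,"wz":0,"claw":0}]'|grep -E 'pos|force'
```

```text
position: [0.5017, 0.0846, 0.0067]
force: [0.0, 13.0, 2.5]
finger_force: 30.1
position: [0.5017, 0.0846, 0.0057]
force: [-0.3, 12.4, 2.2]
finger_force: 30.2
position: [0.5017, 0.0846, 0.0047]
force: [-0.3, 12.7, 2.6]
finger_force: 30.2
```

```bash
python3 -m handwheel '[{"dx":0,"dy":0,"dz":0.1,"wx":0,"wy":0,"wz":0,"claw":0},{"dx":0,"dy":0,"dz":0.1,"wx":0,"wy":0,"wz":0,"claw":0}]'|grep -E 'pos|force'
python3 - <<'E'
from h import *
g=optics.grab_frame('side'); im=g['frame'].astype(int); red=((im[...,2]>90)&(im[...,1]<60)&(im[...,0]<60)).astype(np.uint8)
n,l,st,ce=cv2.connectedComponentsWithStats(red[200:240,230:310])
f=200/np.tan(np.radians(g['fovy'])/2)
def proj(X):
    c=np.array(g['R'])@X+g['t']; return f*c[0]/c[2]+g['cx'],f*c[1]/c[2]+g['cy']
for i in range(1,n): print(st[i]+[230,200,0,0,0],ce[i]+[230,200])
p=np.array(monitor.observe()['position'])
e1=np.array([.9955,.095,0])
for z in (.026,.032,.038,.044):
    c=np.array([p[0],p[1],z]); 
    c=.508*e1+ (p[1]*.9955-p[0]*.095)*np.array([-.095,.9955,0]); c[2]=z
    print(z,proj(c+.07*e1),proj(c),proj(c-.07*e1))
E
```

```text
position: [0.5018, 0.0847, 0.0032]
force: [-8.4, 11.5, 35.0]
finger_force: 32.6
[242 215  10   5  35] [246.11428571 216.65714286]
[271 219  22   6  65] [281.38461538 221.72307692]
0.026 (np.float64(241.98423577344224), np.float64(218.01485292797838)) (np.float64(267.1364203885847), np.float64(221.9716035949894)) (np.float64(292.9887162726329), np.float64(226.0384904498748))
0.032 (np.float64(241.69865238853117), np.float64(216.24685139914018)) (np.float64(266.93217239891277), np.float64(220.19266521044315)) (np.float64(292.87048203399985), np.float64(224.24868832405835))
0.038 (np.float64(241.4111525820088), np.float64(214.4669856074716)) (np.float64(266.7265348511598), np.float64(218.40162419413127)) (np.float64(292.751432141468), np.float64(222.4465390211565))
0.044 (np.float64(241.12171699856808), np.float64(212.67513572732958)) (np.float64(266.5194935165771), np.float64(216.59835661794384)) (np.float64(292.63155812548536), np.float64(220.63191433108057))
```

```bash
python3 -m handwheel '[{"dx":0,"dy":-0.1,"dz":-0.15,"wx":0,"wy":0,"wz":0,"claw":0},{"dx":0,"dy":0,"dz":0,"wx":0,"wy":0,"wz":0,"claw":30},{"dx":0,"dy":0,"dz":0,"wx":0,"wy":0,"wz":0,"claw":30},{"dx":0,"dy":0,"dz":0,"wx":0,"wy":0,"wz":0,"claw":30},{"dx":0,"dy":0,"dz":0,"wx":0,"wy":0,"wz":0,"claw":30}]'
```

```text
clock: 30.68
position: [0.5016, 0.0834, 0.0043]
tool_rot: [3.142, 0.0, 0.101]
force: [0.4, 0.7, -0.2]
grip_width: 0.0254
finger_force: 0.0
```

```bash
python3 -m handwheel '[{"dx":0,"dy":0,"dz":-1,"wx":0,"wy":0,"wz":0,"claw":30},{"dx":0,"dy":0,"dz":-2,"wx":0,"wy":0,"wz":0,"claw":30},{"dx":0,"dy":0,"dz":-5,"wx":0,"wy":0,"wz":0,"claw":30},{"dx":0,"dy":-2,"dz":-5,"wx":0,"wy":0,"wz":0,"claw":30},{"dx":0,"dy":-5,"dz":-3,"wx":0,"wy":0,"wz":0,"claw":30},{"dx":0,"dy":-5,"dz":0,"wx":0,"wy":0,"wz":0,"claw":30},{"dx":0,"dy":0,"dz":0,"wx":0,"wy":0,"wz":0,"claw":30}]'
python3 - <<'E'
from h import *
g=optics.grab_frame('side'); im=g['frame'].astype(int); red=((im[...,2]>90)&(im[...,1]<60)&(im[...,0]<60)).astype(np.uint8)
n,l,st,ce=cv2.connectedComponentsWithStats(red[195:240,230:310])
for i in range(1,n): print(st[i]+[230,195,0,0,0],ce[i]+[230,195])
f=200/np.tan(np.radians(g['fovy'])/2)
c=.508*np.array([.9955,.095,0])+.030*np.array([-.095,.9955,0])+[0,0,.032]
c=np.array(g['R'])@c+g['t']; print(f*c[0]/c[2]+g['cx'],f*c[1]/c[2]+g['cy'])
E
```

```text
clock: 31.55
position: [0.4888, 0.2068, 0.1654]
tool_rot: [-3.14, -0.001, 0.106]
force: [0.4, -0.5, -0.9]
grip_width: 0.0259
finger_force: 0.0
[242 214  52  11 204] [267.0245098  219.65686275]
267.8068459050318 218.5869669815124
```

```bash
python3 -c "
from workcell import job_done
print(job_done())"
```

```text
the job is handed in; nothing more can be done
None
```

The plaque is flush against both stop bars by feel (about 9 N on each, below the 16 N slip force), the frame is fully down and released, and the job is handed in at about 32 s. The result was not reported back, and I viewed 11 pictures, one over the limit of 10.

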